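# Clear the jar and flip the ski repair-kit box open

## Robot

A 7-joint arm with a two-finger parallel gripper is mounted at the origin on the work surface. World frame = base frame: x ahead of the robot, y to its left, z up, the work surface at z = 0. Lengths are in m, angles in degrees, forces in N, time in s.
With the tool pointing down it reaches from about 0.4 to 0.9 m from the base axis. Payload 5.5 kg.
Tool frame: the origin (TCP) lies on the centre line of the jaws, within the pads' length; the fingertips stand 19 mm ahead of it and the grasp point (between the pads) is the TCP (nose_length is the distance from the TCP to the fingertips, in m); z points along the fingers, y is the direction in which the jaws open and shut (so a half turn about z gives the same grasp; the last joint's range is limited). The gripper opens to 92 mm and grips with 3 to 60 N. Pads are 19 mm wide; open, the fingers measure 130 mm over their backs; the gripper's body (75 mm by 190 mm) begins 47 mm behind the grasp point.
Start: joints at [89.737, 28.699, -24.465, 88.831, 12.651, 65.22, -12.049], TCP at [0.172, -0.627, 0.246] pointing down, gripper open.
Joint ranges: [-164.97, 164.97], [-17.58, 116.51], [-87.97, 89.64], [11.32, 138.91], [-80.73, 260.73], [10.89, 115.49], [-147.41, 147.41]. Speed limits (degrees/s): [147.25, 147.25, 180, 180, 180, 180, 180].

## Interface

Orientations are given as [roll, pitch, yaw] about the fixed x, y, z axes, in that order (R = Rz(yaw) Ry(pitch) Rx(roll)).
In Python, from cell import movep, move_straight, movej, open_jaws, grasp, sleep, solve_ik, get_obs, camera, Unreachable, hand_in, nose_length gives the robot as it stands. The module is installed in compiled form; this text tells all that it offers. Calls block until the motion is done:
- movep(position, orientation): joint-space move of the TCP to a pose.
- move_straight(position, ori=None, speed=0.15, threshold=None): straight line of the TCP; ori=None keeps the orientation; speed is the mean speed in m/s. With threshold (N) it stops when the force on the tool has changed by that much, and returns True; else False.
- movej(angles): joint-space move.
- open_jaws() and grasp(): open the fingers fully, or close them until they stop; the grip force is fixed at half the most.
- sleep(seconds).
- solve_ik(position, orientation): joint angles nearest the present ones, or None.
- get_obs(): the state.
- camera(name): name is "scene" or "top" or "wrist"; returns a dict with "pixels" (384x512x3 uint8, blue, green, red), "range_z" (384x512 float32, m along the optical axis (not along the pixel's ray), 0 where there is no reading), "K" (3x3 intrinsics, pixels), "distortion" ([k1, k2, p1, p2, k3] as OpenCV has them; the pictures are not rectified), "rvec" (rotation vector, rad) and "tvec" (3), from world to camera coordinates, as OpenCV has them; the wrist camera has in their place "tool_from_camera" (4x4, takes a point from camera to tool coordinates, whose origin is the TCP and whose axes are the flange's). Camera axes: x right, y down, z forward; pixel columns grow to the right and rows downward; lengths in m; the calibration is good to about 2 mm. A picture is of the moment at which its call begins: read the wrist's pose just before it.
A pose or a line that the arm cannot do raises Unreachable and nothing moves.
- hand_in(): hands the job in, once; it reports no verdict.
The state is a dict: "t": time; "q": joint angles; "qd": joint speeds; "tau": joint torques, N m; "eef_pos": TCP position; "orientation": TCP orientation; "force": force on the tool from outside, world axes, zero at the start; "ft_torque": the same for the moment, N m; "finger_gap": opening from 0.0 (shut) to 1.0 (fully open).
Only numpy, scipy, OpenCV 4.12 (cv2) and the standard library are available. Lean on these libraries where they do the work, as an engineer would, in place of code of your own. Each camera call takes 0.05 s, during which the arm holds its last target.

## Task

The frosted jar stands in the way before the lip side of the blue ski repair-kit box. First push the jar gently sideways along the board, past either end of that side, until no part of it stands before the box; it stays upright on the board and is never gripped or lifted. Then push up under the white lid's overhanging lip with a fingertip and flip the lid over past upright so that it lies back against its stop and stays open by itself, without pinching it, and leave the other things where they are.

Things in the scene. Friction and masses are not known exactly. Their poses are not given: they have to be found in the camera images.
- kit_box: Blue open-topped box, fixed to the board, 130 mm deep (its x) by 125 mm wide (its y) by 85 mm high, walls 6 mm. Origin: centre of its underside, on the board. Its x axis points from the lip side to the hinge side, z up. The lip side faces to the robot's right (the hinge to its left), turned up to about 0.3 rad either way.
- hinge (a point): Middle of the lid's hinge line: on top of the box's wall opposite the lip, 65 mm from the box's centre along its +x, 85 mm above the board. The hinge line runs along the box's y axis.
- lid_edge (a point): Middle of the lid's free edge (the lip), at the underside. The lid is a white plate 158 mm long from hinge to free edge, 129 mm wide, 7 mm thick, about 0.16 kg, with a grey panel and an orange strip on top along the free edge. Shut, it lies level with its underside 86 mm above the board, and its lip sticks out 28 mm beyond the box's wall, free underneath.
- kit_lid (a joint): Opening angle of the lid in rad: 0 shut and level, 1.57 upright, 2.0 lying back against its stop. The hinge turns freely: below about 1.5 the lid falls shut, past 1.65 it falls back to the stop and stays.
- jar_mid (a point): Middle (40 mm above its underside) of the upright twist-lid jar of frosted plastic with a ribbed grey lid, 72 mm in diameter, 80 mm high, about 0.3 kg, loose. It starts on the board before the lip side, its axis 145 to 160 mm from the box's centre along the box's -x. It counts as out of the way when its axis is at least 99 mm to one side of the box's middle plane (along the box's y, either way).
- multitool: Bystander, loose: folded steel multi-tool, 100 by 34 by 18 mm, lying a little way off on the hinge side of the box. Origin: centre of its underside.
- headlamp: Bystander, loose: black headlamp unit, 44 by 72 by 47 mm, standing a little way off on the hinge side of the box. Origin: centre of its underside.
- crampon: Bystander, loose: grey crampon, about 280 by 86 by 60 mm, points down. Origin: centre of its underside.
- shovel_grip: Bystander, loose: orange D-shaped shovel grip with a stub of aluminium shaft, about 220 by 130 by 36 mm, lying flat. Origin: underside, where shaft meets grip.
- brush: Bystander, loose: hand brush lying on the board. Origin: centre of its underside.
There are look-alikes about, which are no part of the job. Leave any green or orange look-alike of the part that bears jar_mid alone.

How it is judged:
By the outcome, as a careful person would: the job done as asked, in the order asked, and still so for the second after the job is handed in, with the robot touching nothing.
It also fails if it takes over 56 s, if anything falls off the work surface, if the arm or the gripper's body presses on something with over 40 N, if the wrist force passes 120 N, or if a joint passes its speed limit or range.

## Working session

There is one attempt and no reset: what is moved stays moved. The work goes in short steps, each a Python script; the robot and the scene stay as the last script left them, time stands still between calls to the robot, and variables do not carry over. Pictures are saved under pics/ and viewed, and the job is handed in when it is done.

```bash
mkdir -p pics; cat > h.py <<'E'
import numpy as np, cv2
from cell import *
def world(c):
    K=c["K"];d=np.array(c["distortion"]);h,w=c["range_z"].shape
    u,v=np.meshgrid(np.arange(w),np.arange(h))
    p=cv2.undistortPoints(np.stack([u,v],-1).reshape(-1,1,2).astype(float),K,d).reshape(h,w,2)
    z=c["range_z"]
    P=np.dstack([p[...,0]*z,p[...,1]*z,z])
    R,_=cv2.Rodrigues(np.array(c["rvec"],float))
    W=(P-np.array(c["tvec"]).reshape(3))@R
    W[z==0]=np.nan
    return W
E
python3 - <<'E'
from h import *
for n in("scene","top"):
    c=camera(n);cv2.imwrite(f"pics/{n}0.png",c["pixels"]);np.save(f"pics/{n}0.npy",world(c))
o=get_obs();print(o["t"],o["eef_pos"],o["orientation"],o["force"],nose_length)
E
```

```text
0.1 [ 0.17176705 -0.62627565  0.2447684 ] [-1.79897453e+02 -2.19824711e-03  1.53444582e+01] [ 0.04323309  0.81943505 -0.59032462] 0.019
```

View pics/top0.png

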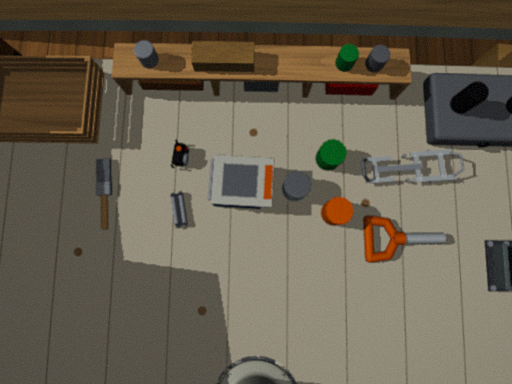

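View pics/scene0.png

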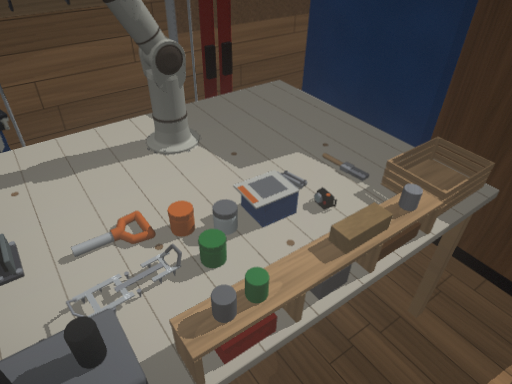

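Top view: the box is at about (242,182) with its orange lip strip at (269,182). The frosted jar is at (296,186), and the look-alikes are green at (331,155) and orange at (338,211). Next I'll measure these.

```bash
python3 - <<'E'
import numpy as np, cv2
W=np.load("pics/top0.npy");I=cv2.imread("pics/top0.png")
def roi(u0,u1,v0,v1,zl,zh):
    m=np.zeros(W.shape[:2],bool);m[v0:v1,u0:u1]=1
    return m&(W[...,2]>zl)&(W[...,2]<zh)
m=roi(200,282,145,220,.085,.105);P=W[m]
r=cv2.minAreaRect((P[:,:2]*1000).astype(np.float32));print("lid",r,np.median(P[:,2]),cv2.boxPoints(r))
for n,b in dict(jar=(278,314,165,206),green=(314,350,135,175),orange=(320,356,194,228)).items():
    P=W[roi(*b,.07,.1)];c,rad=cv2.minEnclosingCircle((P[:,:2]*1000).astype(np.float32));print(n,c,rad,np.median(P[:,2]),P.mean(0))
hsv=cv2.cvtColor(I,cv2.COLOR_BGR2HSV)
m2=m&(hsv[...,1]>150)&(hsv[...,0]<15);print("orange strip",W[m2].mean(0))
for u,v in((253,240),(180,205),(181,155),(380,220),(365,170)):print(u,v,W[v,u])
S=np.load("pics/scene0.npy")
m=(S[...,2]>.07)&(S[...,2]<.1)
for u,v in((226,210),(270,186)):print(S[v,u])
E
```

```text
lid ((571.3671875, 47.60612869262695), (165.77992248535156, 129.72694396972656), 87.62956237792969) 0.09373720697246979 [[503.13086  -32.53014 ]
 [632.7468   -37.895664]
 [639.6035   127.7424  ]
 [509.98755  133.10793 ]]
jar (565.1145629882812, -100.31319427490234) 36.78567886352539 0.08002499715786086 [ 0.56430658 -0.0998068   0.0799311 ]
green (654.3812866210938, -193.40621948242188) 36.95545959472656 0.08005080209920595 [ 0.65336418 -0.19357594  0.07987655]
orange (498.84161376953125, -208.76162719726562) 36.154441833496094 0.08030745707477849 [ 0.49903178 -0.20752148  0.08012663]
orange strip [ 0.56934868 -0.02105934  0.0948103 ]
253 240 [0.42027853 0.01436338 0.00171899]
180 205 [0.51257938 0.21804536 0.01618929]
181 155 [0.64773636 0.21629639 0.04465888]
380 220 [ 0.47913263 -0.33219172  0.02769194]
365 170 [ 0.611496   -0.28563908  0.05889482]
[ 0.58590072 -0.10493523  0.083243  ]
[0.57871753 0.05800764 0.0958756 ]
```

```bash
cat >> h.py <<'E'
from scipy.spatial.transform import Rotation as Ro
EX=np.array([0.0413,0.99915,0]);EY=np.array([-EX[1],EX[0],0]);Z=np.array([0,0,1.])
LIP=np.array([.5679,-.0352,.086]);HIN=np.array([*(LIP+.158*EX)[:2],.086])
def ori(phi,s,yaw=0):
    ex=Ro.from_euler('z',yaw,degrees=True).apply(EX)
    ey=np.cross(Z,ex)
    p=np.radians(phi);a=np.cos(p)*ex-np.sin(p)*Z;y=s*ey
    return np.column_stack([np.cross(y,a),y,a])
def eul(R): return Ro.from_matrix(R).as_euler('xyz',degrees=True)
def lidpose(th,d,R,phi,gap=0.):
    """TCP so that fingertip upper corner touches lid at opening th (rad)"""
    a=R[:,2];n=np.cross(a,np.cross(Z,a));n/=np.linalg.norm(n)
    L=HIN+.158*(-np.cos(th)*EX+np.sin(th)*Z)
    w=np.array([np.cos(th)*EX-np.sin(th)*Z])[0]
    c=L+d*(a if th<np.radians(phi) else w)
    nl=np.sin(th)*EX+np.cos(th)*Z
    c=c-gap*(n if th<np.radians(phi) else nl)
    return c-.0095*n-nose_length*a
E
python3 - <<'E'
from h import *
print(HIN)
for phi in(30,35,40,45,50,60):
  for s in(1,-1):
    for yaw in(-30,0,30):
      R=ori(phi,s,yaw);r=""
      for th in(0,.3,.6,.9,1.2,1.5,1.8):
        r+="01"[solve_ik(lidpose(th,.018,R,phi),eul(R)) is not None]
      print(phi,s,yaw,r,lidpose(0,.018,R,phi,.01).round(3))
# push poses
for s in (1,-1):
    R=np.column_stack([np.cross([s,0,0],[0,0,-1]),[s,0,0],[0,0,-1]])
    print(s,[solve_ik(p,eul(R)) is not None for p in ([.64,-.1,.2],[.64,-.1,.045],[.5,-.1,.045],[.5,-.1,.2])],eul(R))
E
```

```text
[0.5744254 0.1226657 0.086    ]
30 1 -30 1111111 [ 0.562 -0.044  0.07 ]
30 1 0 1111111 [ 0.567 -0.046  0.07 ]
30 1 30 1111111 [ 0.573 -0.045  0.07 ]
30 -1 -30 1111111 [ 0.562 -0.044  0.07 ]
30 -1 0 1111111 [ 0.567 -0.046  0.07 ]
30 -1 30 1111111 [ 0.573 -0.045  0.07 ]
35 1 -30 1111111 [ 0.561 -0.045  0.071]
35 1 0 1111111 [ 0.567 -0.047  0.071]
35 1 30 1111111 [ 0.573 -0.046  0.071]
35 -1 -30 1111111 [ 0.561 -0.045  0.071]
35 -1 0 1111111 [ 0.567 -0.047  0.071]
35 -1 30 1111111 [ 0.573 -0.046  0.071]
40 1 -30 1111111 [ 0.561 -0.046  0.072]
40 1 0 1111111 [ 0.567 -0.048  0.072]
40 1 30 1111111 [ 0.574 -0.047  0.072]
40 -1 -30 1111111 [ 0.561 -0.046  0.072]
40 -1 0 1111111 [ 0.567 -0.048  0.072]
40 -1 30 1111111 [ 0.574 -0.047  0.072]
45 1 -30 1111111 [ 0.56  -0.047  0.073]
45 1 0 1111111 [ 0.567 -0.05   0.073]
45 1 30 1111111 [ 0.575 -0.048  0.073]
45 -1 -30 1111111 [ 0.56  -0.047  0.073]
45 -1 0 1111111 [ 0.567 -0.05   0.073]
45 -1 30 1111111 [ 0.575 -0.048  0.073]
50 1 -30 1111111 [ 0.56  -0.048  0.074]
50 1 0 1111111 [ 0.567 -0.051  0.074]
50 1 30 1111111 [ 0.575 -0.049  0.074]
50 -1 -30 1111111 [ 0.56  -0.048  0.074]
50 -1 0 1111111 [ 0.567 -0.051  0.074]
50 -1 30 1111111 [ 0.575 -0.049  0.074]
60 1 -30 1111111 [ 0.559 -0.05   0.077]
60 1 0 1111111 [ 0.567 -0.053  0.077]
60 1 30 1111111 [ 0.576 -0.051  0.077]
60 -1 -30 1111111 [ 0.559 -0.05   0.077]
60 -1 0 1111111 [ 0.567 -0.053  0.077]
60 -1 30 1111111 [ 0.576 -0.051  0.077]
1 [True, True, True, True] [180.   0.  90.]
-1 [True, True, True, True] [180.   0. -90.]
```

```bash
python3 - <<'E'
from h import *
grasp()
q=np.array(get_obs()["q"])
for s in (1,-1):
    print(s,np.round(np.array(solve_ik([.64,-.1,.2],[180,0,90*s]))-q,0))
s=min((1,-1),key=lambda s:np.abs(np.array(solve_ik([.64,-.1,.2],[180,0,90*s]))-q).max())
move_straight([.172,-.627,.3])
movep([.642,-.1003,.25],[180,0,90*s])
move_straight([.642,-.1003,.047],speed=.12)
f0=np.array(get_obs()["force"])
print(move_straight([.61,-.1003,.047],speed=.04,threshold=1.0),get_obs()["eef_pos"])
move_straight([.565,-.1003,.047],speed=.04)
o=get_obs();print(o["t"],o["eef_pos"],o["finger_gap"],np.array(o["force"])-f0,f0)
c=camera("top");cv2.imwrite("pics/t1.png",c["pixels"])
c=camera("scene");cv2.imwrite("pics/s1.png",c["pixels"])
E
```

```text
1 [-44.  14. -36.   2.  27.   4. -10.]
-1 [-120.   12.   81.    5.  -49.    1. -133.]
True [ 0.621526   -0.1003636   0.04686603]
8.5167 [ 0.56655046 -0.10024148  0.04779355] 0.005100046123796776 [5.04347186 0.25099083 3.76874527] [-0.18667926 -0.07454325 -0.13742982]
```

View pics/s1.png

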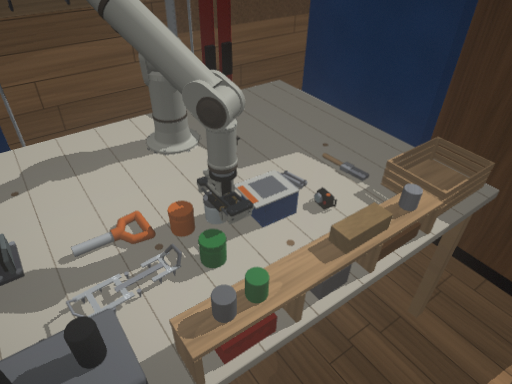

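View pics/t1.png

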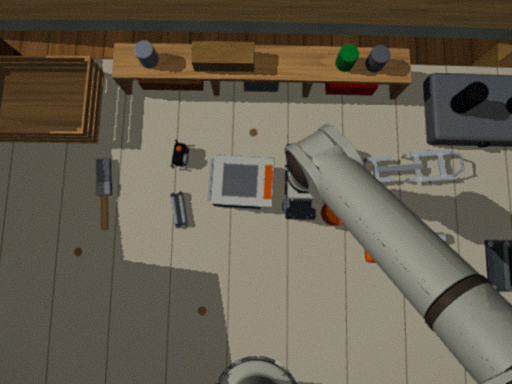

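The tool presses with 5 N sideways and takes 3.8 N upward, so contact is high and the jar may be starting to tip. I'll back off, tilt the tool so the tip leads, and push low.

```bash
python3 - <<'E'
from h import *
o=get_obs()
move_straight([.60,-.1003,.047],speed=.08)
c=camera("scene");cv2.imwrite("pics/s2.png",cv2.resize(c["pixels"][160:260,150:310],None,fx=5,fy=5,interpolation=cv2.INTER_CUBIC))
W=world(c);m=(W[...,2]>.02)&(W[...,2]<.09)&(abs(W[...,0]-.51)<.07)&(abs(W[...,1]+.1)<.06)
P=W[m];
for z in np.arange(.02,.09,.01):
    Q=P[(P[:,2]>=z)&(P[:,2]<z+.01)];print(round(z,2),len(Q),Q.min(0).round(3) if len(Q) else'',Q.max(0).round(3) if len(Q) else'')
print(get_obs()["eef_pos"],get_obs()["force"],get_obs()["t"])
# tilted tool: tip leads toward -x
a=np.array([-np.sin(np.radians(18)),0,-np.cos(np.radians(18))])
y=Ro.from_matrix(Ro.from_euler('xyz',o["orientation"],degrees=True).as_matrix()).as_matrix()[:,1];print(y)
E
```

```text
0.02 47 [ 0.503 -0.133  0.02 ] [ 0.553 -0.091  0.03 ]
0.03 39 [ 0.505 -0.134  0.031] [ 0.554 -0.099  0.04 ]
0.04 39 [ 0.506 -0.134  0.04 ] [ 0.554 -0.104  0.05 ]
0.05 45 [ 0.506 -0.134  0.05 ] [ 0.551 -0.109  0.06 ]
0.06 21 [ 0.505 -0.133  0.06 ] [ 0.547 -0.116  0.069]
0.07 31 [ 0.5   -0.134  0.07 ] [ 0.547 -0.121  0.08 ]
0.08 58 [ 0.501 -0.133  0.08 ] [ 0.54  -0.097  0.084]
[ 0.59885791 -0.10011528  0.04642221] [-0.69316552  0.31239088 -0.26018646] 9.2583
[9.99997718e-01 2.06969210e-05 2.13634265e-03]
```

View pics/s2.png

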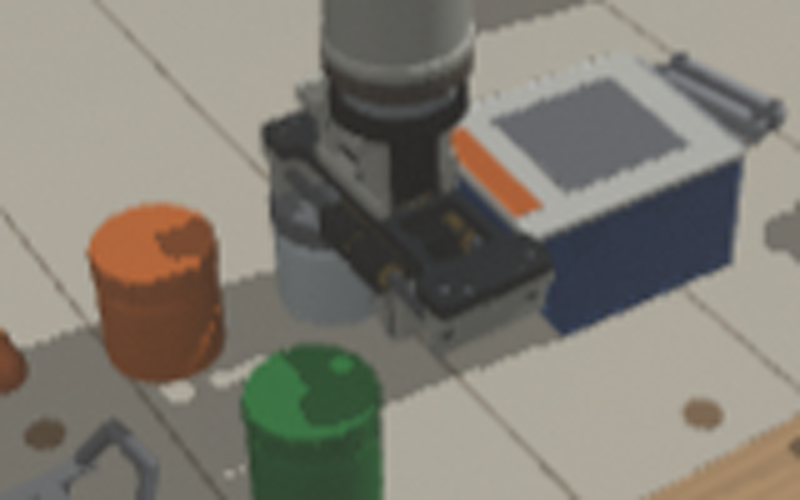

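```bash
python3 - <<'E'
from h import *
t=np.radians(18);a=np.array([-np.sin(t),0,-np.cos(t)]);y=np.array([np.cos(t),0,-np.sin(t)])
e=eul(np.column_stack([np.cross(y,a),y,a]))
move_straight([.605,-.1003,.046],e,speed=.05)
move_straight([.602,-.1003,.036],speed=.05)
f0=np.array(get_obs()["force"])
print(move_straight([.55,-.1003,.036],speed=.05,threshold=1.0),get_obs()["eef_pos"])
move_straight([.53,-.1003,.036],speed=.04)
print(np.array(get_obs()["force"])-f0)
move_straight([.509,-.1003,.036],speed=.04)
o=get_obs();print(o["t"],o["eef_pos"],np.array(o["force"])-f0)
move_straight([.55,-.1003,.06],speed=.12)
# retreat up, to pre-lid standby
move_straight([.57,-.12,.24],[180,0,90],speed=.2)
phi=35;R=ori(phi,1)
p0=lidpose(0,.018,R,phi,.012);pre=p0-.08*R[:,2]+np.array([0,0,.04])
q=np.array(get_obs()["q"]);s_=[np.round(np.array(solve_ik(pre,eul(ori(phi,s))))-q) for s in(1,-1)];print(s_)
c=camera("scene");cv2.imwrite("pics/s3.png",c["pixels"])
c=camera("top");cv2.imwrite("pics/t3.png",c["pixels"]);W=world(c)
m=(W[...,2]>.07)&(W[...,2]<.085)&(abs(W[...,0]-.45)<.08)&(abs(W[...,1]+.1)<.07);P=W[m];print(len(P),P.mean(0) if len(P) else '')
print(get_obs()["t"])
E
```

```text
True [ 0.5675888  -0.10050207  0.0354859 ]
[ 2.58197027 -0.32341795 -0.79525845]
12.5833 [ 0.50836988 -0.10050947  0.03601669] [0.32963993 0.4177388  0.05905425]
[array([-40.,  13.,  92.,  -6., -93.,  24., -98.]), array([ 18.,  33.,  -3.,  -8., -26.,   1.,  30.])]
594 [ 0.45314552 -0.10063034  0.08008025]
14.2917
```

View pics/s3.png

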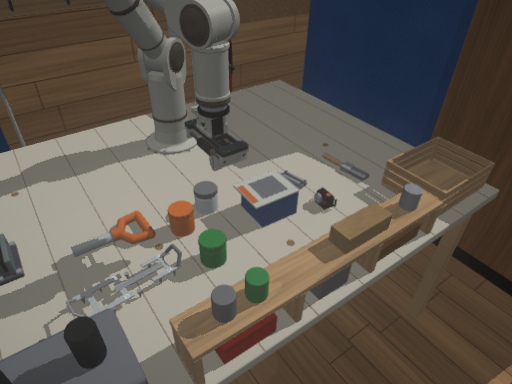

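The jar is upright at (0.453, -0.101), 112 mm to the side of the box's middle plane. Now the lid: tool tilted 45° down, and offset 25 mm along the lip so the gripper body clears the jar.

```bash
python3 - <<'E'
from h import *
phi=45;R=ori(phi,-1);e=eul(R);off=-.025*EY;a=R[:,2]
p0=lidpose(0,.02,R,phi,.010)+off
for p in(p0-.1*a,p0):print(p,np.round(solve_ik(p,e),0))
movep(p0-.1*a,e)
f0=np.array(get_obs()["force"])
print(move_straight(p0,speed=.07,threshold=4))
o=get_obs();print(o["t"],o["eef_pos"],np.array(o["force"])-f0)
print(move_straight(lidpose(0,.02,R,phi,.001)+off,speed=.04,threshold=4))
move_straight(lidpose(.2,.02,R,phi)+off,speed=.05)
o=get_obs();print(o["t"],o["eef_pos"],np.array(o["force"])-f0)
c=camera("scene");cv2.imwrite("pics/s4.png",c["pixels"])
E
```

```text
[ 0.58941814 -0.11995336  0.14221497] [ 70.  66. -68.  89.  15.  67.   6.]
[ 0.59233849 -0.04930279  0.07150429] [ 66.  71. -67.  95.  20.  57.   2.]
False
16.525 [ 0.59264463 -0.04979812  0.07176244] [-0.31014686 -1.43202198 -0.64112819]
False
17.7 [ 0.59284244 -0.03913098  0.10986805] [ 0.0847123  -2.3954505  -1.28686941]
```

View pics/s4.png

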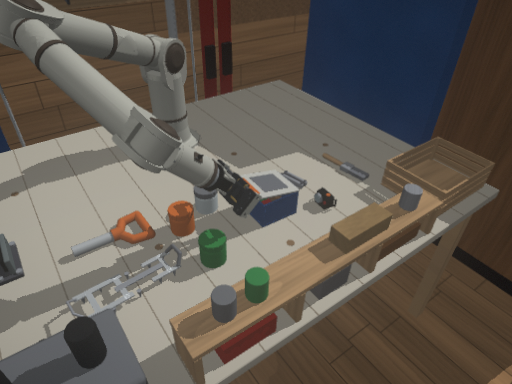

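The gripper is at the lip near (240,195), and a gap seems to be opening between lid and box. I'll raise it further and check.

```bash
python3 - <<'E'
from h import *
phi=45;R=ori(phi,-1);e=eul(R);off=-.025*EY
for th in(.4,.6,.785):
    move_straight(lidpose(th,.02,R,phi)+off,speed=.06)
o=get_obs();print(o["t"],o["eef_pos"],o["force"])
c=camera("scene");cv2.imwrite("pics/s5.png",cv2.resize(c["pixels"][130:260,150:330],None,fx=4,fy=4))
E
```

```text
19.7333 [0.59450819 0.00394465 0.19027017] [-0.3679313  -0.56658326 -0.94169156]
```

View pics/s5.png

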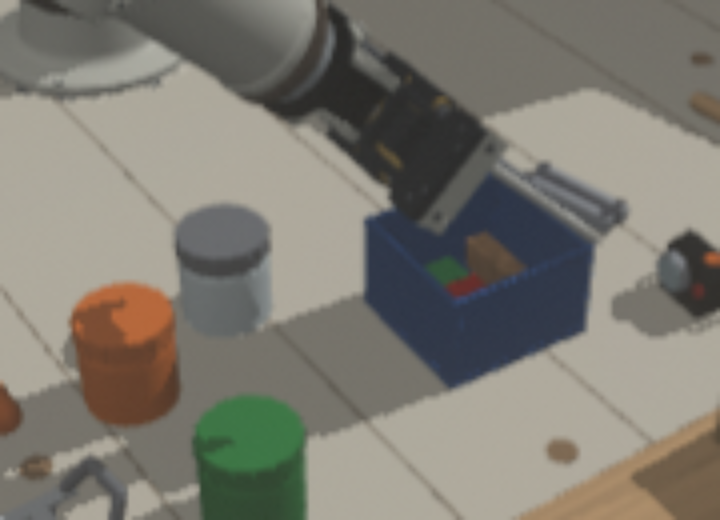

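```bash
python3 - <<'E'
from h import *
c=camera("top");cv2.imwrite("pics/t5.png",cv2.resize(c["pixels"][110:260,150:370],None,fx=3.5,fy=3.5))
W=world(c)
c=camera("wrist");cv2.imwrite("pics/w5.png",c["pixels"])
E
```

```text
(no output)
```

View pics/t5.png

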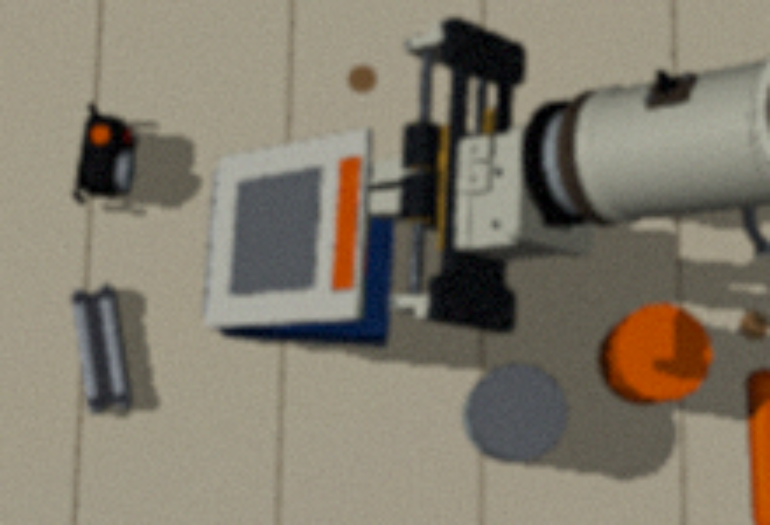

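View pics/w5.png

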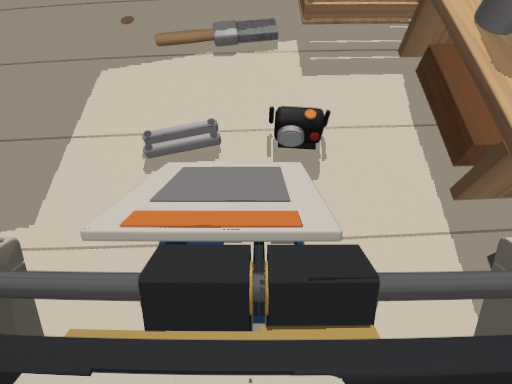

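The lid is about halfway up, edge-on to the scene camera and resting on the closed fingertips. The jar stands clear. I'll continue past upright.

```bash
python3 - <<'E'
from h import *
phi=45;R=ori(phi,-1);e=eul(R);off=-.025*EY
for th in(1.0,1.2,1.4,1.55,1.7,1.8):
    move_straight(lidpose(th,.02,R,phi)+off,speed=.06)
o=get_obs();print(o["t"],o["eef_pos"],o["force"])
sleep(.8)
c=camera("scene");cv2.imwrite("pics/s6.png",cv2.resize(c["pixels"][100:260,130:330],None,fx=3.5,fy=3.5))
c=camera("wrist");cv2.imwrite("pics/w6.png",c["pixels"])
E
```

```text
23.1083 [0.5995408  0.13347129 0.22711425] [ 0.68977038 -0.51917258  0.2312801 ]
```

View pics/s6.png

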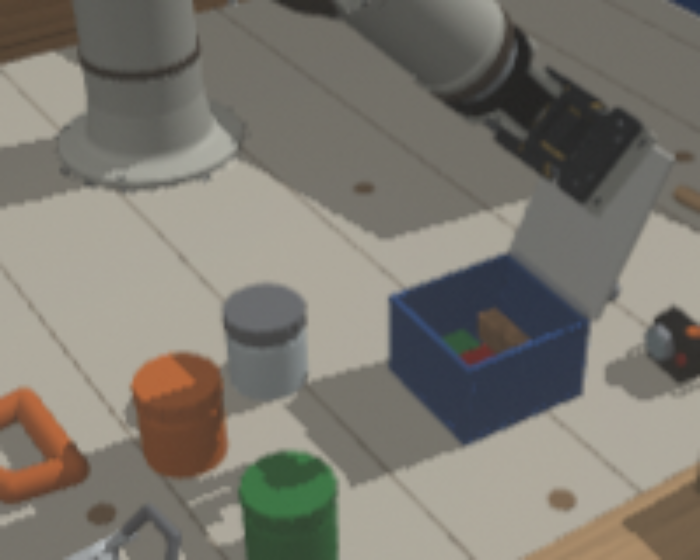

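View pics/w6.png

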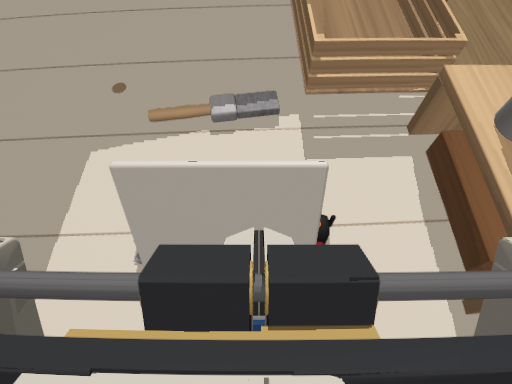

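The lid is past upright and lying back. I'll retreat and check.

```bash
python3 - <<'E'
from h import *
p=np.array(get_obs()["eef_pos"])
move_straight(p+[0,-.12,.06],speed=.12)
move_straight(p+[0,-.30,.15],speed=.2)
sleep(1.0)
for n in("scene","top"):
    c=camera(n);cv2.imwrite(f"pics/{n}7.png",c["pixels"]);W=world(c)
    W0=np.load(f"pics/{n}0.npy")
    if n=="top":
        m=(W[...,2]>.07)&(W[...,2]<.085)&(abs(W[...,0]-.45)<.08)&(abs(W[...,1]+.1)<.07);print("jar",W[m].mean(0))
    m=(W[...,2]>.11)&(W[...,2]<.26)&(W[...,1]>.11)&(W[...,1]<.22)&(abs(W[...,0]-.575)<.07);P=W[m]
    if len(P)>50:
        A=(P-HIN);y=A@EX;k=np.polyfit(P[:,2]-.086,y,1);print(n,len(P),"lid angle",np.pi/2+np.arctan(k[0]),P.max(0))
print(get_obs()["t"],get_obs()["eef_pos"])
E
```

```text
scene 1367 lid angle 2.0006129340299044 [0.64485027 0.19755197 0.2296951 ]
jar [ 0.45290562 -0.10042925  0.08036183]
top 1790 lid angle 2.009464171323418 [0.64080925 0.19653231 0.23063431]
27.5333 [ 0.59985364 -0.16715823  0.37711027]
```

View pics/scene7.png

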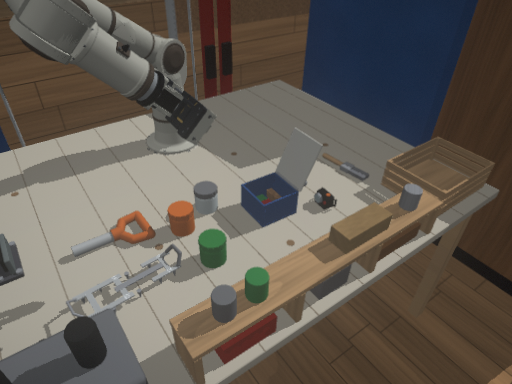

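View pics/top7.png

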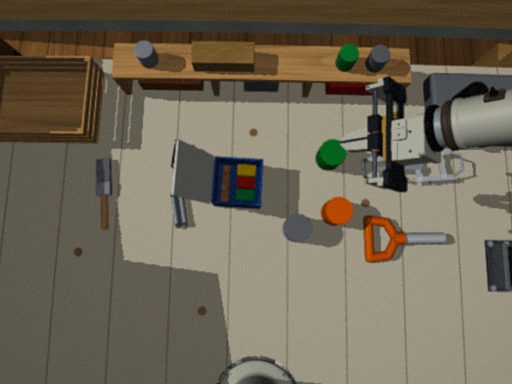

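The lid rests at about 2.0 rad. The jar is upright and clear, the other things haven't moved, and the arm is free of everything.

```bash
python3 -c "
from cell import *
hand_in()"
```

```text
the job is handed in; nothing more can be done
```

The jar is out of the way and the lid is open against its stop. I handed the job in at about 27.5 s.

- **Jar:** I pushed it with closed fingers along the board, past the end of the box nearer the robot. It stands upright at (0.453, -0.100), with its axis about 112 mm from the box's middle plane (at least 99 mm needed). Partway through, the forces (5 N sideways, 3.8 N upward) suggested it might tip. I backed off, tilted the tool and finished with a lower push.
- **Lid:** I lifted it under the lip with the closed fingertips and flipped it past upright. After the arm backed away and waited 1 s, the two cameras measured it at 2.00 and 2.01 rad.
- **Other things:** In the before and after pictures the bystanders and the look-alike jars look unmoved, apart from parts hidden by the lid or the arm. I checked this by eye and did not measure it. The arm was touching nothing at hand-in.

No check failed. The tool forces I read during the job stayed under about 7 N.

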